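# Put the press rollers on their cradles, light ink to dark

### The job

Put the four press rollers away, each lying fully home in the cradle of its own colour with both end blocks down in the pockets, working from light ink to dark: yellow first, then red, then blue, then black. Let go of each one before you go for the next, and lower them in, do not drop them. Leave the spare green roller and the red-lidded ink tin where they are.

Things in the scene. Friction and masses are not known exactly. Their poses are not given: they have to be found in the camera images.
- roller_yellow: loose press roller: yellow round shell 32 mm diameter, 76 mm long, with bare-metal square end blocks 36 x 36 mm, 10 mm thick (it does not roll); 96 mm overall, about 0.25 kg. Lies level. Origin: middle of its axis, 18 mm above what the blocks rest on; x along the axis, z up at the start. Grip across the middle of the shell.
- roller_red: loose press roller: red round shell 32 mm diameter, 76 mm long, with bare-metal square end blocks 36 x 36 mm, 10 mm thick (it does not roll); 96 mm overall, about 0.25 kg. Lies level. Origin: middle of its axis, 18 mm above what the blocks rest on; x along the axis, z up at the start. Grip across the middle of the shell.
- roller_blue: loose press roller: blue round shell 32 mm diameter, 76 mm long, with bare-metal square end blocks 36 x 36 mm, 10 mm thick (it does not roll); 96 mm overall, about 0.25 kg. Lies level. Origin: middle of its axis, 18 mm above what the blocks rest on; x along the axis, z up at the start. Grip across the middle of the shell.
- roller_black: loose press roller: black round shell 32 mm diameter, 76 mm long, with bare-metal square end blocks 36 x 36 mm, 10 mm thick (it does not roll); 96 mm overall, about 0.25 kg. Lies level. Origin: middle of its axis, 18 mm above what the blocks rest on; x along the axis, z up at the start. Grip across the middle of the shell.
- roller_green: loose press roller: green round shell 32 mm diameter, 76 mm long, with bare-metal square end blocks 36 x 36 mm, 10 mm thick (it does not roll); 96 mm overall, about 0.25 kg. Lies level. Origin: middle of its axis, 18 mm above what the blocks rest on; x along the axis, z up at the start. Spare, no cradle: stays put.
- cradle_yellow: fixed yellow cradle 120 (x) x 60 (y) mm; origin: underside centre, on the table. 5 mm base; end pockets with ledges 12 mm up, 4 mm end plates and cheeks 25 mm high; inside 116 x 52 mm, so 8-10 mm play. Cheeks only at the ends; middle 68 mm open at the sides for fingers. Roller home: along x, either way round, its origin 30 mm up, over the cradle's origin.
- cradle_red: fixed red cradle 120 (x) x 60 (y) mm; origin: underside centre, on the table. 5 mm base; end pockets with ledges 12 mm up, 4 mm end plates and cheeks 25 mm high; inside 116 x 52 mm, so 8-10 mm play. Cheeks only at the ends; middle 68 mm open at the sides for fingers. Roller home: along x, either way round, its origin 30 mm up, over the cradle's origin.
- cradle_blue: fixed blue cradle 120 (x) x 60 (y) mm; origin: underside centre, on the table. 5 mm base; end pockets with ledges 12 mm up, 4 mm end plates and cheeks 25 mm high; inside 116 x 52 mm, so 8-10 mm play. Cheeks only at the ends; middle 68 mm open at the sides for fingers. Roller home: along x, either way round, its origin 30 mm up, over the cradle's origin.
- cradle_black: fixed black cradle 120 (x) x 60 (y) mm; origin: underside centre, on the table. 5 mm base; end pockets with ledges 12 mm up, 4 mm end plates and cheeks 25 mm high; inside 116 x 52 mm, so 8-10 mm play. Cheeks only at the ends; middle 68 mm open at the sides for fingers. Roller home: along x, either way round, its origin 30 mm up, over the cradle's origin.
- ink_tin: loose closed round ink tin, bare metal with a red lid, 66 mm diameter, 46 mm high, 0.35 kg; origin: centre of its underside. It stays where it is.

How it is judged (in metres and radians):
On the way, in this order (a step that is already met when the one before it is completed fails the run):
1. the yellow roller lies home in the yellow cradle, let go (horizontal distance between roller_yellow and cradle_yellow below 0.013 m and z of roller_yellow in the frame of cradle_yellow between 0.026 and 0.034 m and angle between the x axis of roller_yellow and the x axis of cradle_yellow, either way round below 0.26 rad and contact force between the fingers and roller_yellow below 0.1 N and linear speed of roller_yellow below 0.03 m/s), for 0.2 s.
2. the red roller lies home in the red cradle, let go (horizontal distance between roller_red and cradle_red below 0.013 m and z of roller_red in the frame of cradle_red between 0.026 and 0.034 m and angle between the x axis of roller_red and the x axis of cradle_red, either way round below 0.26 rad and contact force between the fingers and roller_red below 0.1 N and linear speed of roller_red below 0.03 m/s), for 0.2 s.
3. the blue roller lies home in the blue cradle, let go (horizontal distance between roller_blue and cradle_blue below 0.013 m and z of roller_blue in the frame of cradle_blue between 0.026 and 0.034 m and angle between the x axis of roller_blue and the x axis of cradle_blue, either way round below 0.26 rad and contact force between the fingers and roller_blue below 0.1 N and linear speed of roller_blue below 0.03 m/s), for 0.2 s.
4. the black roller lies home in the black cradle, let go (horizontal distance between roller_black and cradle_black below 0.013 m and z of roller_black in the frame of cradle_black between 0.026 and 0.034 m and angle between the x axis of roller_black and the x axis of cradle_black, either way round below 0.26 rad and contact force between the fingers and roller_black below 0.1 N and linear speed of roller_black below 0.03 m/s), for 0.2 s.
At the end, for the whole second after the job is handed in: Each of the yellow, red, blue and black rollers lies in the cradle of its own colour: its middle within 13 mm (horizontally) of the cradle's centre and 26 to 34 mm above the cradle's underside, its axis within 0.26 rad of the cradle's length, not touched by the fingers, and at rest (under 0.03 m/s) (all of step 1 and all of step 2 and all of step 3 and all of step 4).
It fails at once if the spare green roller is moved by more than 20 mm (distance of roller_green from where it was at the start of the episode above 0.02 m).
It fails at once if the ink tin is moved by more than 20 mm (distance of ink_tin from where it was at the start of the episode above 0.02 m).
It fails at once if a roller is dropped or thrown: it moves faster than 0.7 m/s (a fall of about 25 mm) without the fingers on it ((linear speed of roller_yellow above 0.7 m/s and contact force between the fingers and roller_yellow below 0.1 N) or (linear speed of roller_red above 0.7 m/s and contact force between the fingers and roller_red below 0.1 N) or (linear speed of roller_blue above 0.7 m/s and contact force between the fingers and roller_blue below 0.1 N) or (linear speed of roller_black above 0.7 m/s and contact force between the fingers and roller_black below 0.1 N)).
It also fails if it takes over 104 s, if anything falls off the work surface, if the arm or the gripper's body presses on something with over 40 N, if the wrist force passes 120 N, or if a joint passes its speed limit or range.

### The arm

A 6-joint arm with a two-finger parallel gripper is mounted at the origin on the work surface. World frame = base frame: x ahead of the robot, y to its left, z up, the work surface at z = 0. Lengths are in mm, angles in degrees, forces in N, time in s.
With the tool pointing down it reaches from about 350 to 850 mm from the base axis. Payload 8.1 kg.
Tool frame: the origin (TCP) lies at the very end of the fingers, on their centre line; the grasp point (between the pads) lies 19 mm behind it; z points along the fingers, y is the direction in which the jaws open and shut (so a half turn about z gives the same grasp; the last joint's range is limited). The gripper opens to 85 mm and grips with 20 to 120 N. Pads are 22 mm wide; open, the fingers measure 114 mm over their backs; the gripper's body (76 mm by 85 mm) begins 54 mm behind the grasp point. The pads swing forward as they close: fully open they stand 13 mm farther back than shut.
Start: joints at [-74.336, 7.471, 85.268, -0, 87.261, -4.893], TCP at [210.711, -561.788, 210.492] pointing down, gripper open.
Joint ranges: [-169.43, 169.43], [-51.17, 129.36], [1.28, 143.12], [-76.62, 256.62], [0, 156.53], [-152.29, 152.29]. Speed limits (degrees/s): [136.94, 136.94, 159.86, 180, 180, 180].

### API

Orientations are given as [roll, pitch, yaw] about the fixed x, y, z axes, in that order (R = Rz(yaw) Ry(pitch) Rx(roll)).
In Python, from bench import r gives the robot as it stands.
- The arm moves only by the shell command python3 -m jog 'ROWS' [OPENING] [FORCE]. ROWS is JSON, a list of rows, each a list of 6 numbers: the shift along the tool's x, y, z normalised to -1 to 1, where 1 is 0.25 m, then the turn, a rotation vector about the tool's x, y, z normalised to -1 to 1, where 1 is pi rad. In form: [[x, y, z, ax, ay, az], ...]. A call has 1 to 10 rows; each row is the pose to reach, as a shift and turn from the pose commanded when the call began, along the tool's axes at that moment, turning the shorter way round; what a row does not reach only later rows make up. A row lasts 1/10 s, in which the tool goes at most 50 mm and 8.59 degrees, less where a joint would pass 70% of its speed; a pose out of reach is approached as far as the arm can. A call with a number of a shift or a turn outside -1 to 1 is refused whole. A call with a gripper value outside its range is refused whole. OPENING is the opening, from 0 (shut) to 1 (fully open), set as the call begins (- or left out, the last holds). The fingers move at their own pace and stop on an object; FORCE is the grip in N (left out, the last holds). Time passes only in rows, so rows that repeat a pose let the fingers close. It gives the time, the measured TCP pose, the force and the opening at its end, in the units of the state.
- r.sense(): the state, without advancing time (a new reading comes with each control period).
- r.snapshot(name): name is "scene" or "top" or "wrist"; returns a dict with "pixels" (420x560x3 uint8, red, green, blue), "intrinsics" (3x3 intrinsics, pixels), "dist" ([k1, k2, p1, p2, k3] as OpenCV has them; the pictures are not rectified), "extrinsics" (4x4, takes a point from camera to world coordinates). Camera axes: x right, y down, z forward; pixel columns grow to the right and rows downward; lengths in mm; the calibration is good to about 2 mm. A picture is of the moment at which its call begins. There is no depth.
- r.hand_in(): hands the job in, once; it reports no verdict.
The state is a dict: "time": time; "joint_pos": joint angles; "qd": joint speeds; "joint_efforts": joint torques, N m; "tool_pos": TCP position; "tcp_rot": TCP orientation; "ft_force": force on the tool from outside, world axes, zero at the start; "wrist_torque": the same for the moment, N m; "finger_gap": finger opening in mm.
Only numpy, scipy, OpenCV 4.12 (cv2) and the standard library are available. Lean on these libraries where they do the work, as an engineer would, in place of code of your own. Each camera call takes 0.05 s, during which the arm holds its last target.

## Working session

There is one attempt and no reset: what is moved stays moved. The work goes in short steps, Python scripts to look and compute and a shell command to move; the robot and the scene stay as the last step left them, time stands still between calls to the robot, and variables do not carry over. Pictures are saved under pics/ and viewed, and the job is handed in when it is done.

```bash
ls; mkdir -p pics
python3 - <<'E'
from bench import r
import cv2
print(r.sense())
for n in ("scene","top","wrist"):
    s=r.snapshot(n); cv2.imwrite(f"pics/{n}0.png",s["pixels"][:,:,::-1]); print(n,s["intrinsics"].round(1).tolist() if hasattr(s["intrinsics"],'round') else s["intrinsics"],s["dist"],s["extrinsics"])
E
```

```text
pics
{'time': 0.0, 'joint_pos': array([-7.43364388e+01,  7.51619602e+00,  8.53292507e+01, -6.60405560e-04,
        8.72621786e+01, -4.89360054e+00]), 'qd': array([ 0.01814489,  0.00129437,  0.1204744 , -0.11276031, -0.07880142,
       -0.04031157]), 'joint_efforts': array([ 4.37448443e-04, -5.69396496e+01, -5.00555241e+01, -4.04028742e-04,
        1.45590454e-02, -6.20222158e-05]), 'tool_pos': array([ 210.53560746, -561.21547181,  209.43340977]), 'tcp_rot': array([-1.79892711e+02, -8.52385389e-03,  2.05571859e+01]), 'ft_force': array([-0.06652692, -0.62023126, -0.61106973]), 'wrist_torque': array([-0.01496286, -0.01238965, -0.04073151]), 'finger_gap': 85.71706054702192}
scene [[406.3, 0.0, 281.1], [0.0, 406.3, 204.5], [0.0, 0.0, 1.0]] [0.04121607 0.         0.         0.         0.        ] [[ 4.46747559e-01  7.39915537e-01 -5.02933014e-01  8.91415361e+02]
 [ 8.94659896e-01 -3.69813838e-01  2.50641969e-01 -1.79020952e+02]
 [-5.37701002e-04 -5.61927686e-01 -8.27186186e-01  6.75633045e+02]
 [ 0.00000000e+00  0.00000000e+00  0.00000000e+00  1.00000000e+00]]
top [[466.6, 0.0, 281.8], [0.0, 466.6, 208.5], [0.0, 0.0, 1.0]] [-0.16069526  0.          0.          0.          0.        ] [[-1.44300260e-02 -9.90360906e-01  1.37757217e-01  3.96620548e+02]
 [-9.99893669e-01  1.45822370e-02  9.57176404e-05  2.04314944e+01]
 [-2.10360339e-03 -1.37741188e-01 -9.90466022e-01  1.13527431e+03]
 [ 0.00000000e+00  0.00000000e+00  0.00000000e+00  1.00000000e+00]]
wrist [[302.1, 0.0, 277.2], [0.0, 302.1, 211.8], [0.0, 0.0, 1.0]] [-0.06893832  0.          0.          0.          0.        ] [[ 3.50427678e-01 -8.89652631e-01 -2.92777457e-01  2.85588118e+02]
 [-9.36588928e-01 -3.33290967e-01 -1.08251153e-01 -5.33474453e+02]
 [-1.27415832e-03  3.12146324e-01 -9.50033183e-01  3.72587501e+02]
 [ 0.00000000e+00  0.00000000e+00  0.00000000e+00  1.00000000e+00]]
```

View pics/top0.png

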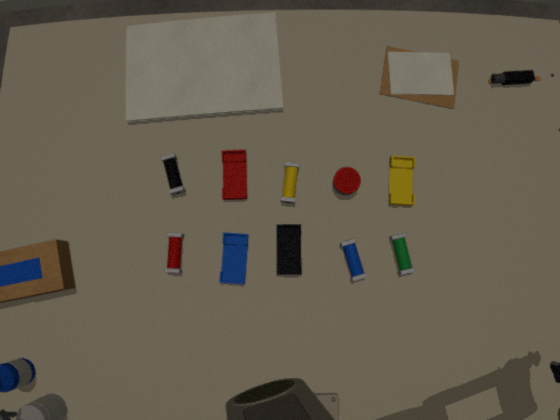

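View pics/scene0.png

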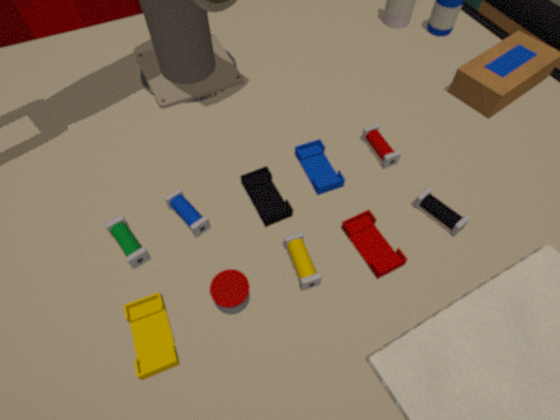

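View pics/wrist0.png

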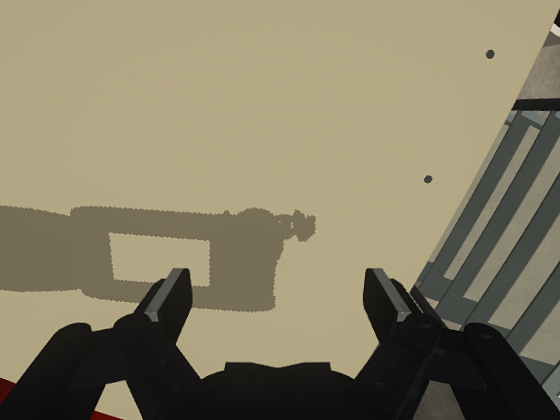

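```bash
cat > h.py <<'E'
from bench import r
import cv2, numpy as np
def cast(s,uv,z):
    uv=np.asarray(uv,float).reshape(-1,1,2)
    n=cv2.undistortPoints(uv,s["intrinsics"],s["dist"]).reshape(-1,2)
    d=np.c_[n,np.ones(len(n))]@s["extrinsics"][:3,:3].T; o=s["extrinsics"][:3,3]
    return (o+d*((z-o[2])/d[:,2])[:,None])[:,:2]
def masks(s):
    h=cv2.cvtColor(s["pixels"],cv2.COLOR_RGB2HSV); H,S,V=h[...,0].astype(int),h[...,1],h[...,2]
    sat=(S>150)&(V>50)
    return dict(yellow=sat&(H>22)&(H<36),red=sat&((H<8)|(H>172)),green=sat&(H>45)&(H<80),blue=sat&(H>100)&(H<130),black=(V<48))
def find(s,lo,hi):
    out=[]
    for c,m in masks(s).items():
        cs,_=cv2.findContours((m*255).astype(np.uint8),cv2.RETR_EXTERNAL,cv2.CHAIN_APPROX_NONE)
        for k in cs:
            a=cv2.contourArea(k)
            if a<lo or a>hi: continue
            out.append((c,a,k))
    return out
def measure(s,k,z):
    p=cast(s,k.reshape(-1,2),z).astype(np.float32)
    (cx,cy),(w,h),a=cv2.minAreaRect(p)
    if w<h: a+=90;w,h=h,w
    a=(a+90)%180-90
    return cx,cy,w,h,a
E
python3 - <<'E'
from h import *
for n,lo,hi in (("top",150,2500),("scene",300,5000)):
    s=r.snapshot(n)
    for c,a,k in find(s,lo,hi):
        u=k.reshape(-1,2).mean(0)
        if n=="top" and not(130<u[1]<300 and 150<u[0]<430): continue
        print(n,c,a,u.round(),"z16:",np.round(measure(s,k,16),1),"z22:",np.round(measure(s,k,22)[:2],1))
E
```

```text
top yellow 321.5 [290. 182.] z16: [ 6.185e+02  3.000e-01  7.530e+01  2.980e+01 -7.100e+00] z22: [6.173e+02 4.000e-01]
top yellow 1120.5 [401. 181.] z16: [ 618.9 -276.2  124.    63.3   -3.4] z22: [ 617.7 -274.6]
top red 345.5 [174. 252.] z16: [449.9 282.   73.5  31.   -3.6] z22: [449.6 280.6]
top red 530.0 [347. 180.] z16: [ 620.7 -140.3   65.    64.5   -0.8] z22: [ 619.5 -139.4]
top red 1111.0 [234. 174.] z16: [6.392e+02 1.366e+02 1.233e+02 5.930e+01 4.000e-01] z22: [637.9 136. ]
top green 296.5 [402. 254.] z16: [ 438.3 -267.3   73.    28.3   12. ] z22: [ 438.1 -265.7]
top blue 332.5 [353. 259.] z16: [ 426.6 -148.    74.1   29.3   15.7] z22: [ 426.4 -147.1]
top blue 1111.0 [234. 258.] z16: [435.  137.8 118.7  58.8  -4.8] z22: [434.8 137.2]
top black 1132.0 [289. 250.] z16: [453.2   4.9 117.5  57.3  -0.8] z22: [452.9   5. ]
top black 323.0 [172. 173.] z16: [646.4 290.3  74.9  31.   15.4] z22: [645.  288.8]
scene yellow 2906.5 [150. 335.] z16: [ 619.1 -279.   127.4   63.    -4.3] z22: [ 621.6 -278.1]
scene yellow 572.5 [301. 258.] z16: [ 6.078e+02  4.000e-01  7.520e+01  3.070e+01 -7.80
[... 398 characters left out ...]
5. 238.] z16: [ 425.8 -271.2   71.6   26.5   12.2] z22: [ 430.1 -270.4]
scene blue 412.0 [185. 209.] z16: [ 414.7 -152.7   72.7   28.5   15. ] z22: [ 419.  -152.9]
scene blue 1271.0 [319. 167.] z16: [436.2 135.2 131.2  64.4  -4.2] z22: [440.3 132.3]
scene blue 639.0 [510.  60.] z16: [354.6 737.2 136.7  49.4 -78.5] z22: [359.5 728.8]
scene black 554.0 [440. 211.] z16: [640.5 288.1  76.   35.8  15.5] z22: [642.8 283.8]
scene black 1438.0 [266. 196.] z16: [455.6   3.8 129.8  60.7  -0.5] z22: [459.5   2.1]
scene black 1864.0 [530.  16.] z16: [2.450e+02 9.443e+02 2.647e+02 1.581e+02 1.000e-01] z22: [250.9 934.1]
scene black 422.5 [482.  18.] z16: [180.3 797.7 192.4  57.5 -11.5] z22: [186.7 788.8]
```

```bash
cat > plan.py <<'E'
import sys
from h import *
from scipy.spatial.transform import Rotation as R
x,y,z,yaw=map(float,sys.argv[1:5])
s=r.sense(); T=R.from_euler('xyz',s['tcp_rot'],degrees=True)
d=T.inv().apply(np.array([x,y,z])-s['tool_pos'])/250
w=(T.inv()*R.from_euler('xyz',[180,0,yaw],degrees=True)).as_rotvec()/np.pi
print(s['time'],s['tool_pos'].round(1),s['tcp_rot'].round(1),s['finger_gap'].round(1),s['ft_force'].round(1)); print(d.round(3),w.round(3),"rows",np.linalg.norm(d)*5, np.linalg.norm(w)*180/8.59)
E
python3 plan.py 616.5 0.4 130 -7.4
```

```text
Traceback (most recent call last):
  File "plan.py", line 8, in <module>
    print(s['time'],s['tool_pos'].round(1),s['tcp_rot'].round(1),s['finger_gap'].round(1),s['ft_force'].round(1)); print(d.round(3),w.round(3),"rows",np.linalg.norm(d)*5, np.linalg.norm(w)*180/8.59)
                                                                 ^^^^^^^^^^^^^^^^^^^^^
AttributeError: 'float' object has no attribute 'round'
```

```bash
sed -i "s/s\['finger_gap'\].round(1)/round(s['finger_gap'],1)/" plan.py
python3 plan.py 616.5 0.4 130 -7.4
```

```text
0.25 [ 210.7 -561.5  210. ] [-179.9   -0.    20.6] 85.2 [-0.1  0.5  0.1]
[ 2.309 -1.534  0.321] [-0.     0.     0.155] rows 13.955144327261293 3.254800228430286
```

```bash
python3 -m jog '[[1,-0.66,0,0,0,0],[1,-0.66,0,0,0,0],[1,-0.66,0,0,0,0],[1,-0.66,0,0,0,0],[1,-0.66,0,0,0,0],[1,-0.66,0,0,0,0]]' 1 40; python3 plan.py 616.5 0.4 130 -7.4
```

```text
time: 0.85
tool_pos: [387.6, -317.7, 210.6]
tcp_rot: [180.0, -0.0, 20.5]
ft_force: [1.7, -0.5, 0.0]
finger_gap: 85.2
0.85 [ 387.6 -317.7  210.6] [180.   -0.   20.5] 85.2 [ 1.7 -0.5  0. ]
[ 1.304 -0.87   0.322] [ 0.    -0.     0.155] rows 8.00189795448516 3.2530820673265053
```

```bash
python3 -m jog '[[1,-0.66,0,0,0,0.155],[1,-0.66,0,0,0,0.155],[1,-0.66,0,0,0,0.155],[1,-0.66,0,0,0,0.155],[1,-0.66,0,0,0,0.155],[1,-0.66,0,0,0,0.155],[1,-0.66,0,0,0,0.155]]'; python3 plan.py 616.5 0.4 130 -7.4
```

```text
time: 1.55
tool_pos: [564.6, -73.2, 210.3]
tcp_rot: [-179.9, -0.0, -7.1]
ft_force: [0.5, -0.6, -0.7]
finger_gap: 85.1
1.55 [564.6 -73.2 210.3] [-179.9   -0.    -7.1] 85.1 [ 0.5 -0.6 -0.7]
[ 0.169 -0.318  0.322] [-0.    -0.     0.001] rows 2.4132240913181966 0.031288337945759165
```

```bash
python3 -m jog '[[0.169,-0.318,0.322,0,0,0.001],[0.169,-0.318,0.322,0,0,0.001],[0.169,-0.318,0.322,0,0,0.001],[0.169,-0.318,0.322,0,0,0.001]]'
python3 - <<'E'
from h import *
s=r.snapshot("wrist"); cv2.imwrite("pics/w1.png",s["pixels"][:,:,::-1])
for c,a,k in find(s,800,60000):
    print(c,a,k.reshape(-1,2).mean(0).round(),"z18:",np.round(measure(s,k,18),1),"z30:",np.round(measure(s,k,30)[:2],1))
E
python3 plan.py 616.5 0.4 3 -7.4
```

```text
time: 1.95
tool_pos: [613.3, -2.1, 126.1]
tcp_rot: [180.0, 0.3, -7.4]
ft_force: [-0.1, -0.6, 0.3]
finger_gap: 85.8
yellow 2549.0 [276. 200.] z18: [611.2  -0.8  79.4  31.   -7.6] z30: [614.9  -1.3]
yellow 4662.5 [540. 162.] z18: [ 617.  -250.8  130.8   53.1    8.6] z30: [ 620.4 -240.2]
red 4456.0 [434. 186.] z18: [ 608.9 -150.3   74.8   72.    43.6] z30: [ 612.7 -144.2]
red 8027.0 [131. 187.] z18: [639.  133.1 122.9  71.4   1.1] z30: [641.4 126.7]
green 1378.0 [526. 323.] z18: [ 428.6 -272.    96.1   38.5   12.4] z30: [ 440.3 -260.5]
blue 1381.5 [196. 343.] z18: [456.7 116.5  98.4  35.3  -4.4] z30: [467.2 110.7]
black 43635.5 [278. 357.] z18: [415.9  18.2 809.1 255.1  82.4] z30: [428.2  16.8]
2.0 [613.9  -3.4 128.2] [180.    0.2  -7.4] 85.5 [-0.1 -1.1  0.1]
[ 0.01  -0.017  0.501] [ 0.     0.001 -0.   ] rows 2.505716877495134 0.024476267901777597
```

View pics/w1.png

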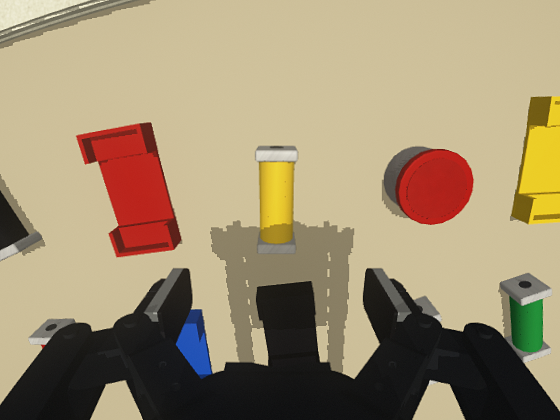

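```bash
python3 -m jog '[[-0.003,0,0.2,0,0,0],[-0.003,0,0.35,0,0,0],[-0.003,0,0.45,0,0,0],[-0.003,0,0.504,0,0,0],[-0.003,0,0.504,0,0,0],[-0.003,0,0.504,0,0,0]]'; python3 -m jog '[[0,0,0,0,0,0],[0,0,0,0,0,0],[0,0,0,0,0,0],[0,0,0,0,0,0],[0,0,0,0,0,0],[0,0,0,0,0,0],[0,0,0,0,0,0],[0,0,0,0,0,0]]' 0 60
```

```text
time: 2.6
tool_pos: [615.6, -4.5, 6.1]
tcp_rot: [180.0, -0.1, -7.6]
ft_force: [0.5, 0.4, 0.5]
finger_gap: 85.5
time: 3.4
tool_pos: [615.0, -3.0, 5.2]
tcp_rot: [-179.9, -0.1, -7.5]
ft_force: [-2.0, 2.9, 7.4]
finger_gap: 22.7
```

Run:
```python
from h import *
s=r.snapshot("wrist"); cv2.imwrite("pics/w2.png",s["pixels"][:,:,::-1])
s=r.snapshot("scene"); cv2.imwrite("pics/s2.png",s["pixels"][:,:,::-1])
print(r.sense())
```

```text
{'time': 3.5, 'joint_pos': array([-5.08962406e+00,  2.02000480e+01,  9.28869422e+01,  5.14216226e-02,
        6.68418627e+01,  9.23963261e+01]), 'qd': array([ 0.04834054, -0.07083083, -0.0168476 ,  0.01528213,  0.01764216,
       -0.02484073]), 'joint_efforts': array([-1.48289345e+00, -5.87191594e+01, -4.22444737e+01, -9.19340663e-01,
       -8.30789376e-01, -1.55218423e-02]), 'tool_pos': array([615.00612812,  -3.05346068,   5.22783384]), 'tcp_rot': array([-1.79949764e+02, -6.90987178e-02, -7.50617371e+00]), 'ft_force': array([-2.00748501,  2.43750185,  7.1001976 ]), 'wrist_torque': array([ 0.60727623,  0.35829362, -0.02441277]), 'finger_gap': 22.456622641964522}
```

View pics/w2.png

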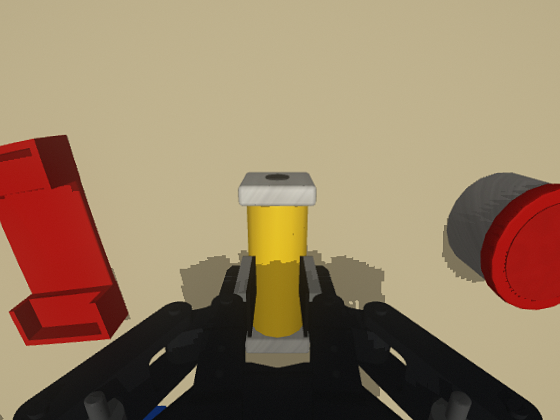

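View pics/s2.png

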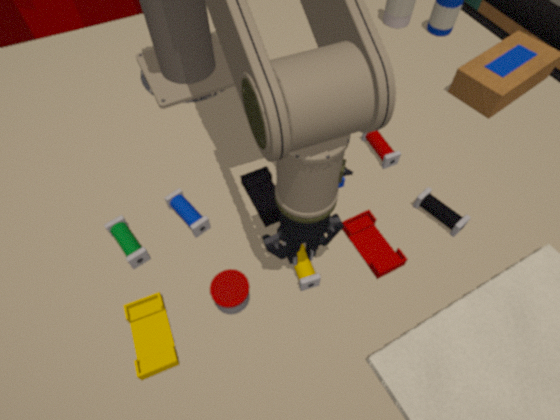

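```bash
python3 -m jog '[[0,0,-0.02,0,0,0],[0,0,-0.04,0,0,0],[0,0,-0.06,0,0,0],[0,0,-0.06,0,0,0],[0,0,-0.06,0,0,0]]'
python3 - <<'E'
from h import *
s=r.snapshot("wrist"); cv2.imwrite("pics/w3.png",s["pixels"][:,:,::-1])
print(r.sense()['ft_force'],r.sense()['finger_gap'])
E
```

```text
time: 4.0
tool_pos: [614.4, -3.8, 19.1]
tcp_rot: [180.0, -0.0, -7.5]
ft_force: [0.2, -0.7, -3.3]
finger_gap: 22.5
[ 0.11151142 -0.03104522 -3.12613647] 22.276609615822867
```

View pics/w3.png

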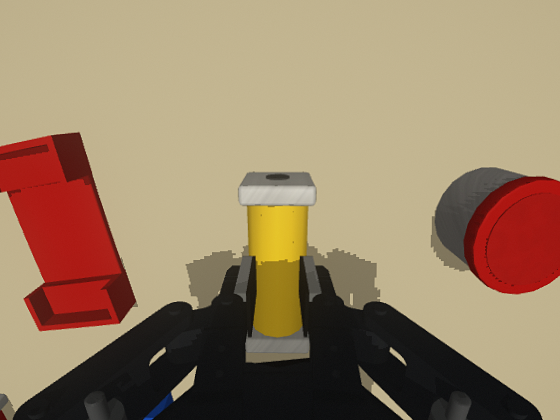

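```bash
python3 -m jog '[[0,0,-0.2,0,0,0],[0,0,-0.36,0,0,0],[0,0,-0.36,0,0,0],[0,0,-0.36,0,0,0]]'; python3 plan.py 618 -276.7 80 -3.7
```

```text
time: 4.45
tool_pos: [615.3, -3.8, 110.2]
tcp_rot: [-180.0, -0.2, -7.5]
ft_force: [-0.4, 0.3, -3.4]
finger_gap: 22.6
4.45 [615.3  -3.8 110.2] [-180.    -0.2   -7.5] 22.6 [-0.4  0.3 -3.4]
[0.154 1.081 0.121] [-0.    -0.001 -0.021] rows 5.491701138856118 0.44559209855239845
```

```bash
python3 -m jog '[[0.03,0.14,0,0,0,-0.021],[0.06,0.32,0,0,0,-0.021],[0.09,0.5,0,0,0,-0.021],[0.12,0.68,0,0,0,-0.021],[0.154,0.86,0,0,0,-0.021],[0.154,0.97,0,0,0,-0.021],[0.154,1,0,0,0,-0.021],[0.154,1,0,0,0,-0.021],[0.154,1,0,0,0,-0.021]]'; python3 plan.py 618 -276.7 80 -3.7
```

```text
time: 5.35
tool_pos: [619.0, -255.1, 107.2]
tcp_rot: [-179.9, 0.1, -3.7]
ft_force: [-0.1, -0.2, -2.8]
finger_gap: 22.4
5.35 [ 619.  -255.1  107.2] [-1.799e+02  1.000e-01 -3.700e+00] 22.4 [-0.1 -0.2 -2.8]
[0.002 0.087 0.108] [-0.001  0.001 -0.   ] rows 0.6940633907171885 0.020706571960633184
```

```bash
python3 -m jog '[[0,0.05,0.06,0,0,0],[0,0.087,0.11,0,0,0],[0,0.087,0.11,0,0,0],[0,0.087,0.11,0,0,0]]'
python3 - <<'E'
from h import *
s=r.snapshot("wrist"); cv2.imwrite("pics/w4.png",s["pixels"][:,:,::-1])
E
python3 plan.py 618 -276.7 17 -3.7
```

```text
time: 5.75
tool_pos: [617.5, -277.7, 80.1]
tcp_rot: [-179.9, 0.1, -3.8]
ft_force: [0.2, -0.5, -2.2]
finger_gap: 22.5
5.8 [ 618.2 -277.9   81.1] [-180.     0.    -3.7] 22.8 [-0.4 -0.4 -3.4]
[-0.001 -0.005  0.256] [-0.  0. -0.] rows 1.2813209277244915 0.007542367672683833
```

View pics/w4.png

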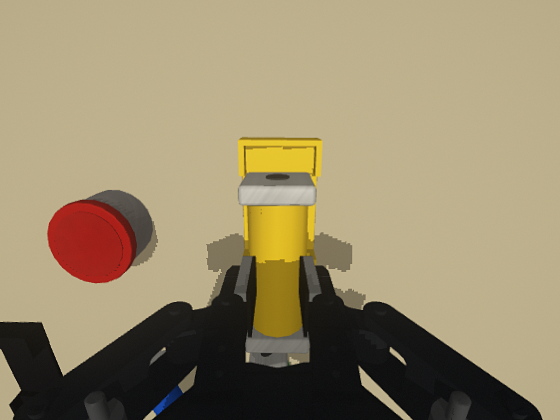

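Run:
```python
from h import *
s=r.snapshot("wrist")
print(cast(s,[[238,138],[321,139]],25)); print(cast(s,[[240,173],[315,173],[238,185],[316,185]],81+13+18))
```

```text
[[ 683.07317519 -254.35490957]
 [ 678.49646922 -313.15440303]]
[[ 673.88623975 -265.12603533]
 [ 671.69428374 -298.23761838]
 [ 668.53413225 -263.67206024]
 [ 666.22539189 -298.52916999]]
```

```bash
python3 -m jog '[[0,0,0.08,0,0,0],[0,0,0.15,0,0,0],[0,0,0.2,0,0,0],[0,0,0.23,0,0,0],[0,0,0.25,0,0,0],[0,0,0.257,0,0,0],[0,0,0.257,0,0,0],[0,0,0.257,0,0,0]]'
```

```text
time: 6.65
tool_pos: [618.9, -278.6, 17.9]
tcp_rot: [180.0, -0.1, -3.7]
ft_force: [0.5, 0.4, -3.3]
finger_gap: 22.5
```

Not touching yet (still -3.3 N); lower by 1 mm steps until contact.

```bash
python3 -m jog '[[0,0,0.004,0,0,0],[0,0,0.008,0,0,0],[0,0,0.008,0,0,0]]'; python3 -m jog '[[0,0,0.004,0,0,0],[0,0,0.004,0,0,0],[0,0,0.004,0,0,0]]'
```

```text
time: 6.95
tool_pos: [619.1, -278.9, 17.3]
tcp_rot: [179.9, -0.1, -3.7]
ft_force: [-5.2, 1.2, 8.4]
finger_gap: 22.5
time: 7.25
tool_pos: [619.1, -278.9, 17.2]
tcp_rot: [179.9, -0.1, -3.7]
ft_force: [-7.8, 3.4, 13.3]
finger_gap: 22.3
```

```bash
python3 -m jog '[[0,0,0,0,0,0],[0,0,0,0,0,0],[0,0,0,0,0,0],[0,0,0,0,0,0],[0,0,0,0,0,0],[0,0,0,0,0,0]]' 1; python3 -m jog '[[0,0,-0.1,0,0,0],[0,0,-0.3,0,0,0],[0,0,-0.45,0,0,0],[0,0,-0.45,0,0,0],[0,0,-0.45,0,0,0]]'
python3 - <<'E'
from h import *
s=r.snapshot("wrist"); cv2.imwrite("pics/w5.png",s["pixels"][:,:,::-1])
s=r.snapshot("top"); cv2.imwrite("pics/t5.png",s["pixels"][100:320,130:450,::-1])
E
python3 plan.py 449.5 281.5 130 -4
```

```text
time: 7.85
tool_pos: [618.2, -278.2, 14.0]
tcp_rot: [-180.0, 0.0, -3.7]
ft_force: [-0.2, 0.7, 0.3]
finger_gap: 85.5
time: 8.35
tool_pos: [619.4, -278.8, 128.6]
tcp_rot: [179.9, -0.2, -3.7]
ft_force: [0.0, 0.1, -0.3]
finger_gap: 85.5
8.45 [ 617.5 -277.8  125.1] [-1.799e+02  1.000e-01 -3.700e+00] 85.3 [-0.7 -0.1 -0.8]
[-0.817 -2.189 -0.016] [-0.     0.001  0.001] rows 11.680448712696078 0.0335964427198644
```

View pics/w5.png

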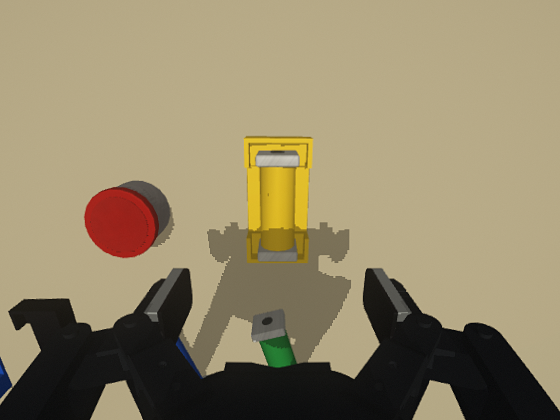

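```bash
python3 -m jog '[[-0.37,-1,0,0,0,0],[-0.37,-1,0,0,0,0],[-0.37,-1,0,0,0,0],[-0.37,-1,0,0,0,0],[-0.37,-1,0,0,0,0],[-0.37,-1,0,0,0,0]]'; python3 -m jog '[[-0.37,-1,0,0,0,0],[-0.37,-1,0,0,0,0],[-0.37,-1,0,0,0,0],[-0.37,-1,0,0,0,0],[-0.37,-1,0,0,0,0],[-0.37,-1,0,0,0,0]]';python3 plan.py 449.5 281.5 130 -4
```

```text
time: 9.05
tool_pos: [539.4, -18.6, 124.4]
tcp_rot: [-179.9, 0.3, -3.6]
ft_force: [-0.7, -0.4, -0.5]
finger_gap: 85.3
time: 9.65
tool_pos: [464.1, 235.9, 125.2]
tcp_rot: [180.0, 0.2, -3.6]
ft_force: [-0.5, -1.1, 0.3]
finger_gap: 85.4
9.65 [464.1 235.9 125.2] [180.    0.2  -3.6] 85.4 [-0.5 -1.1  0.3]
[-0.07  -0.178 -0.019] [0.    0.001 0.002] rows 0.962423910984306 0.05298269066775193
```

```bash
python3 -m jog '[[-0.06,-0.17,0,0,0,0.002],[-0.06,-0.17,0,0,0,0.002],[-0.06,-0.17,0,0,0,0.002],[-0.06,-0.17,0,0,0,0.002]]'
python3 - <<'E'
from h import *
s=r.snapshot("wrist"); cv2.imwrite("pics/w6.png",s["pixels"][:,:,::-1])
for c,a,k in find(s,800,60000):
    print(c,a,k.reshape(-1,2).mean(0).round(),"z18:",np.round(measure(s,k,18),1),"z30:",np.round(measure(s,k,30)[:2],1))
E
python3 plan.py 449.5 281.5 4.5 -4
```

```text
time: 10.05
tool_pos: [454.1, 275.0, 125.7]
tcp_rot: [179.9, 0.1, -4.1]
ft_force: [0.5, 0.4, -0.6]
finger_gap: 85.5
red 2463.5 [272. 208.] z18: [444.5 280.3  79.7  30.3  -3.5] z30: [448.5 279.8]
red 3780.5 [433.  24.] z18: [596.5 134.8  70.7  38.9 -89.7] z30: [593.8 140.7]
blue 7453.5 [421. 204.] z18: [434.2 137.1 124.9  70.4  -4.7] z30: [438.6 143. ]
black 39415.0 [277. 363.] z18: [257.8 282.6 803.5 252.8  85.5] z30: [270.1 282. ]
black 5527.5 [536. 184.] z18: [ 4.53e+02  1.48e+01  1.24e+02  6.72e+01 -4.00e-01] z30: [456.6  26.1]
10.1 [454.3 274.8 126. ] [ 1.799e+02  1.000e-01 -4.200e+00] 85.5 [-0.1 -0.1 -0.2]
[-0.021 -0.026  0.486] [ 0.     0.    -0.001] rows 2.434652541931274 0.022291578843434214
```

View pics/w6.png

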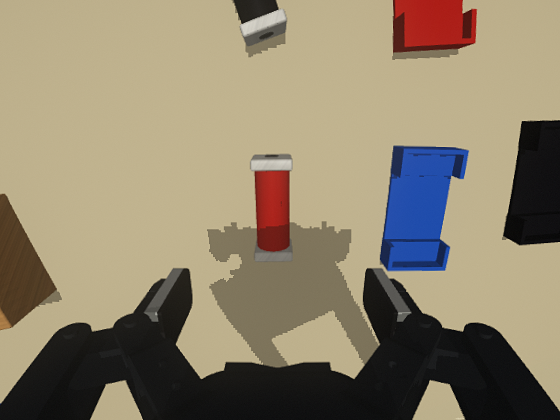

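```bash
python3 -m jog '[[-0.022,-0.024,0.15,0,0,0],[-0.022,-0.024,0.32,0,0,0],[-0.022,-0.024,0.43,0,0,0],[-0.022,-0.024,0.487,0,0,0],[-0.022,-0.024,0.487,0,0,0],[-0.022,-0.024,0.487,0,0,0]]'; python3 -m jog '[[0,0,0,0,0,0],[0,0,0,0,0,0],[0,0,0,0,0,0],[0,0,0,0,0,0],[0,0,0,0,0,0],[0,0,0,0,0,0],[0,0,0,0,0,0],[0,0,0,0,0,0]]' 0 60; python3 -m jog '[[0,0,-0.03,0,0,0],[0,0,-0.08,0,0,0],[0,0,-0.2,0,0,0],[0,0,-0.36,0,0,0],[0,0,-0.42,0,0,0],[0,0,-0.42,0,0,0]]'; python3 plan.py 638 136 80 0.7
```

```text
time: 10.7
tool_pos: [450.2, 282.4, 6.1]
tcp_rot: [-180.0, -0.1, -4.2]
ft_force: [0.1, 0.5, 0.5]
finger_gap: 85.5
time: 11.5
tool_pos: [449.8, 282.7, 7.4]
tcp_rot: [-180.0, -0.1, -4.1]
ft_force: [-7.7, -5.3, 20.9]
finger_gap: 19.3
time: 12.1
tool_pos: [451.2, 283.7, 113.5]
tcp_rot: [-179.8, -0.3, -4.1]
ft_force: [-0.2, 0.0, -0.6]
finger_gap: -0.3
12.1 [451.2 283.7 113.5] [-179.8   -0.3   -4.1] -0.3 [-0.2  0.  -0.6]
[0.787 0.536 0.136] [-0.001 -0.002 -0.027] rows 4.809774514862923 0.5595191676819583
```

```bash
python3 -m jog '[[0,0,0,0,0,0],[0,0,0,0,0,0],[0,0,0,0,0,0],[0,0,0,0,0,0]]' 1
python3 - <<'E'
from h import *
s=r.snapshot("wrist"); cv2.imwrite("pics/w7.png",s["pixels"][:,:,::-1])
for c,a,k in find(s,800,60000):
    print(c,a,k.reshape(-1,2).mean(0).round(),"z18:",np.round(measure(s,k,18),1),"z30:",np.round(measure(s,k,30)[:2],1))
E
python3 plan.py 449.5 281.5 4.5 -4
```

```text
time: 12.5
tool_pos: [448.3, 282.1, 108.6]
tcp_rot: [179.9, 0.1, -4.1]
ft_force: [-0.7, 0.3, 0.6]
finger_gap: 58.2
red 2855.5 [277. 207.] z18: [445.2 282.6  79.4  30.8  -3.2] z30: [449.2 282.3]
red 3212.5 [452.  18.] z18: [590.9 134.6  71.7  28.2 -89.2] z30: [587.9 141.3]
blue 8544.5 [437. 201.] z18: [433.9 137.3 124.5  72.   -4.6] z30: [438.4 143.8]
black 38811.0 [278. 361.] z18: [275.  293.3 741.  245.5  85.7] z30: [287.  292.5]
black 3289.5 [546. 183.] z18: [450.1  39.5 129.7  39.7  12.4] z30: [453.8  50.7]
12.55 [448.5 282.2 108.9] [ 1.799e+02  1.000e-01 -4.100e+00] 65.2 [0.7 0.2 0.8]
[0.005 0.002 0.418] [ 0.     0.001 -0.001] rows 2.0881716577258524 0.0174625163597471
```

View pics/w7.png

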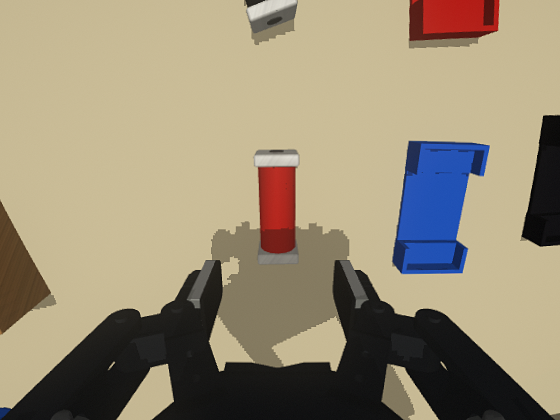

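```bash
python3 -m jog '[[0.003,0.002,0.15,0,0,0],[0.003,0.002,0.3,0,0,0],[0.003,0.002,0.38,0,0,0],[0.003,0.002,0.43,0,0,0],[0.003,0.002,0.43,0,0,0],[0.003,0.002,0.43,0,0,0]]'; python3 -m jog '[[0,0,0,0,0,0],[0,0,0,0,0,0],[0,0,0,0,0,0],[0,0,0,0,0,0],[0,0,0,0,0,0]]' 0.45
python3 - <<'E'
from h import *
s=r.snapshot("scene"); cv2.imwrite("pics/s8.png",cv2.resize(s["pixels"][80:220,300:440,::-1],None,fx=4,fy=4))
s=r.snapshot("wrist"); cv2.imwrite("pics/w8.png",s["pixels"][:,:,::-1])
E
```

```text
time: 13.15
tool_pos: [450.4, 282.3, 3.3]
tcp_rot: [-180.0, -0.0, -4.1]
ft_force: [0.7, 0.2, -0.1]
finger_gap: 85.5
time: 13.65
tool_pos: [450.0, 282.0, 2.8]
tcp_rot: [-180.0, -0.0, -4.1]
ft_force: [-0.4, -1.2, -0.2]
finger_gap: 38.3
```

View pics/s8.png

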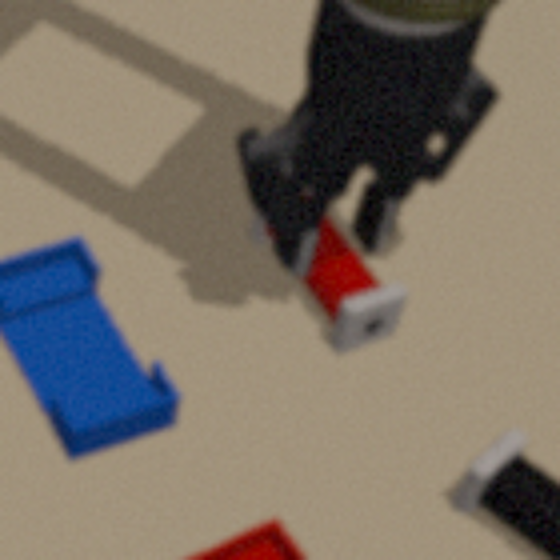

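View pics/w8.png

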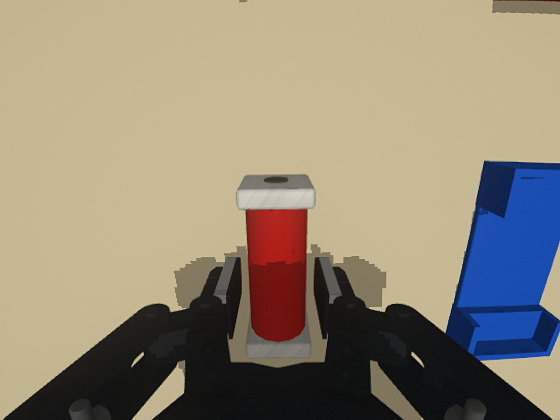

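```bash
python3 -m jog '[[0,0,0.012,0,0,0],[0,0,0.024,0,0,0],[0,0,0.032,0,0,0],[0,0,0.032,0,0,0]]'; python3 -m jog '[[0,0,0,0,0,0],[0,0,0,0,0,0],[0,0,0,0,0,0],[0,0,0,0,0,0],[0,0,0,0,0,0]]' 0
```

```text
time: 14.15
tool_pos: [449.3, 281.7, -6.2]
tcp_rot: [180.0, 0.1, -4.1]
ft_force: [0.1, -0.2, -0.3]
finger_gap: 38.5
time: 14.65
tool_pos: [449.9, 282.0, -5.4]
tcp_rot: [-180.0, -0.0, -4.1]
ft_force: [-0.4, 1.1, 0.7]
finger_gap: 29.4
```

```bash
python3 -m jog '[[0,0,-0.03,0,0,0],[0,0,-0.08,0,0,0],[0,0,-0.2,0,0,0],[0,0,-0.36,0,0,0],[0,0,-0.42,0,0,0],[0,0,-0.42,0,0,0]]'; python3 plan.py 638 136 75 0.7
```

```text
time: 15.25
tool_pos: [452.3, 283.2, 103.2]
tcp_rot: [-179.8, -0.3, -4.1]
ft_force: [1.2, 0.9, -2.4]
finger_gap: 29.3
15.25 [452.3 283.2 103.2] [-179.8   -0.3   -4.1] 29.3 [ 1.2  0.9 -2.4]
[0.782 0.534 0.116] [-0.001 -0.002 -0.027] rows 4.772465636078266 0.5610637583829863
```

```bash
python3 -m jog '[[0.08,0.06,0,0,0,0],[0.23,0.16,0,0,0,-0.027],[0.39,0.27,0,0,0,-0.027],[0.55,0.38,0,0,0,-0.027],[0.7,0.48,0.05,0,0,-0.027],[0.79,0.536,0.1,0,0,-0.027],[0.79,0.536,0.116,0,0,-0.027],[0.79,0.536,0.116,0,0,-0.027],[0.79,0.536,0.116,0,0,-0.027]]'
python3 - <<'E'
from h import *
s=r.snapshot("wrist"); cv2.imwrite("pics/w9.png",s["pixels"][:,:,::-1])
E
python3 plan.py 638 136 7 0.7
```

```text
time: 16.15
tool_pos: [635.8, 134.6, 69.0]
tcp_rot: [180.0, 0.1, 0.8]
ft_force: [-0.8, 0.4, -1.7]
finger_gap: 29.5
16.2 [636.2 135.   69.9] [-1.8e+02  1.0e-01  8.0e-01] 29.5 [-0.2 -0.2 -1.6]
[ 0.008 -0.004  0.252] [-0.     0.     0.001] rows 1.2588578370669168 0.015566864370778779
```

View pics/w9.png

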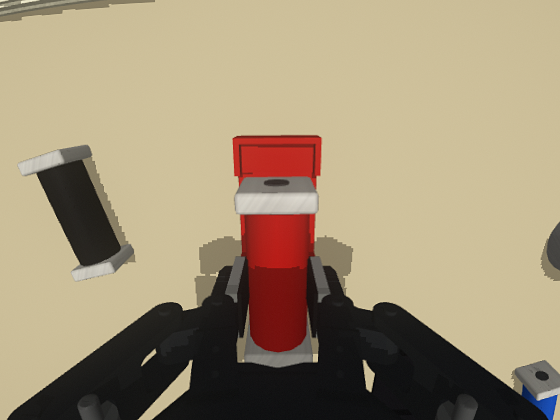

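Run:
```python
from h import *
s=r.snapshot("wrist")
a=cast(s,[[233,137],[321,137]],0).mean(0);a2=cast(s,[[235,146],[321,145]],25).mean(0);b=cast(s,[[236,193],[318,193]],111.5).mean(0); d=np.array([np.cos(.0122),np.sin(.0122)])
print(a-60*d,a2-60*d,b-48*d)
```

```text
[639.06576784 135.13435316] [635.27688444 134.41801149] [636.63103161 135.09349948]
```

Aligned within a couple of mm. Lower with +1 mm x.

```bash
python3 -m jog '[[0.005,0,0.08,0,0,0],[0.005,0,0.15,0,0,0],[0.005,0,0.19,0,0,0],[0.005,0,0.22,0,0,0],[0.005,0,0.236,0,0,0],[0.005,0,0.244,0,0,0],[0.005,0,0.244,0,0,0]]';python3 -m jog '[[0,0,0.004,0,0,0],[0,0,0.008,0,0,0],[0,0,0.008,0,0,0]]'; python3 plan.py 638 136 7 0.7
```

```text
time: 16.95
tool_pos: [638.7, 134.2, 9.7]
tcp_rot: [-180.0, -0.0, 0.8]
ft_force: [-0.1, 0.3, -2.2]
finger_gap: 29.5
time: 17.25
tool_pos: [638.7, 134.2, 7.7]
tcp_rot: [-180.0, -0.0, 0.8]
ft_force: [-0.4, 0.9, -2.4]
finger_gap: 29.6
17.25 [638.7 134.2   7.7] [-180.    -0.     0.8] 29.6 [-0.4  0.9 -2.4]
[-0.003 -0.007  0.003] [-0. -0.  0.] rows 0.04165253582452292 0.006851603035501484
```

```bash
python3 -m jog '[[0,0,0.004,0,0,0],[0,0,0.008,0,0,0],[0,0,0.008,0,0,0]]'
```

```text
time: 17.55
tool_pos: [638.8, 134.2, 6.6]
tcp_rot: [-180.0, -0.0, 0.8]
ft_force: [-3.8, -0.3, 5.8]
finger_gap: 29.8
```

Contact. Release and rise.

```bash
python3 -m jog '[[0,0,0,0,0,0],[0,0,0,0,0,0],[0,0,0,0,0,0],[0,0,0,0,0,0],[0,0,0,0,0,0],[0,0,0,0,0,0]]' 1; python3 -m jog '[[0,0,-0.1,0,0,0],[0,0,-0.3,0,0,0],[0,0,-0.47,0,0,0],[0,0,-0.47,0,0,0],[0,0,-0.47,0,0,0]]'
python3 - <<'E'
from h import *
s=r.snapshot("wrist"); cv2.imwrite("pics/w10.png",s["pixels"][:,:,::-1])
E
python3 plan.py 426 -147.7 130 15.3
```

```text
time: 18.15
tool_pos: [638.5, 134.2, 5.5]
tcp_rot: [-180.0, 0.0, 0.8]
ft_force: [0.3, -0.8, 0.8]
finger_gap: 85.3
time: 18.65
tool_pos: [640.0, 134.4, 125.3]
tcp_rot: [-180.0, -0.2, 0.8]
ft_force: [-0.0, -0.5, -0.9]
finger_gap: 85.5
18.7 [638.5 134.2 123. ] [-180.    -0.     0.8] 85.6 [ 0.1 -0.2 -0.6]
[-0.865  1.116 -0.028] [ 0.    -0.    -0.081] rows 7.061892517041752 1.6931675905680739
```

View pics/w10.png

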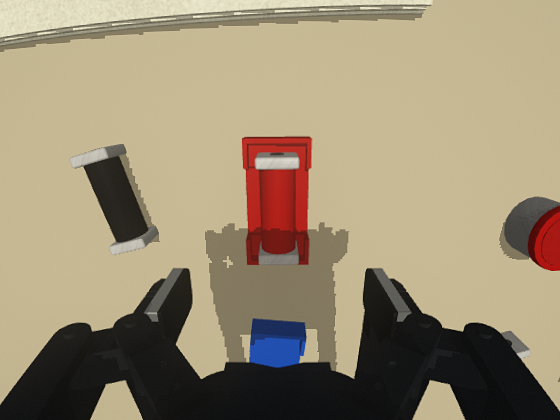

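```bash
python3 -m jog '[[-0.43,0.56,0,0,0,-0.04],[-0.43,0.56,0,0,0,-0.04],[-0.43,0.56,0,0,0,-0.04],[-0.43,0.56,0,0,0,-0.04]]'; python3 plan.py 426 -147.7 130 15.3
```

```text
time: 19.1
tool_pos: [529.1, -9.4, 120.2]
tcp_rot: [-180.0, 0.3, 7.9]
ft_force: [0.6, 0.0, 0.3]
finger_gap: 85.3
19.1 [529.1  -9.4 120.2] [-180.     0.3    7.9] 85.3 [0.6 0.  0.3]
[-0.484  0.492 -0.037] [-0.     0.002 -0.041] rows 3.4556481405658293 0.8632217404908196
```

```bash
python3 -m jog '[[-0.48,0.49,0,0,0,-0.041],[-0.48,0.49,0,0,0,-0.041],[-0.48,0.49,0,0,0,-0.041],[-0.48,0.49,0,0,0,-0.041],[-0.48,0.49,0,0,0,-0.041],[-0.48,0.49,0,0,0,-0.041]]'
python3 - <<'E'
from h import *
s=r.snapshot("wrist"); cv2.imwrite("pics/w11.png",s["pixels"][:,:,::-1])
for c,a,k in find(s,800,60000):
    print(c,a,k.reshape(-1,2).mean(0).round(),"z18:",np.round(measure(s,k,18),1),"z30:",np.round(measure(s,k,30)[:2],1))
E
python3 plan.py 426 -147.7 -5 15.3
```

```text
time: 19.7
tool_pos: [430.0, -144.9, 121.6]
tcp_rot: [-179.9, 0.1, 15.2]
ft_force: [0.3, 0.3, 0.8]
finger_gap: 85.4
yellow 6942.5 [483.  56.] z18: [ 609.6 -277.3  108.4   71.7   -4.2] z30: [ 605.  -270.4]
green 2086.5 [406. 231.] z18: [ 433.3 -271.4   78.7   32.1   11.9] z30: [ 436.6 -264.8]
blue 2483.5 [282. 209.] z18: [ 421.8 -151.3   78.7   30.2   15.6] z30: [ 425.7 -150.1]
blue 3449.0 [ 13. 123.] z18: [433.7 103.3 125.4  33.6   0.9] z30: [437.   93.1]
black 39345.0 [277. 363.] z18: [ 245.3 -198.7  791.7  248.8  -74.8] z30: [ 257.1 -195.3]
black 9372.5 [124. 130.] z18: [ 4.532e+02  2.400e+00  1.220e+02  6.940e+01 -4.000e-01] z30: [455.7  -3.2]
19.75 [ 430.6 -144.5  121.9] [-1.799e+02  1.000e-01  1.530e+01] 85.3 [-0.4  0.  -1.1]
[-0.02   0.008  0.508] [-0.001  0.     0.   ] rows 2.5402011141202734 0.013179438992339592
```

View pics/w11.png

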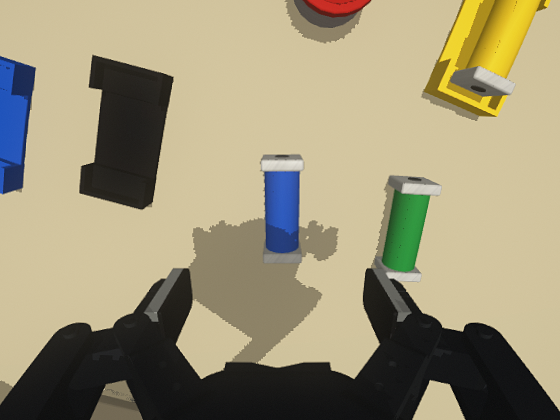

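```bash
python3 -m jog '[[-0.021,0.014,0.15,0,0,0],[-0.021,0.014,0.32,0,0,0],[-0.021,0.014,0.43,0,0,0],[-0.021,0.014,0.485,0,0,0],[-0.021,0.014,0.505,0,0,0],[-0.021,0.014,0.505,0,0,0],[-0.021,0.014,0.505,0,0,0]]'; python3 -m jog '[[0,0,0,0,0,0],[0,0,0,0,0,0],[0,0,0,0,0,0],[0,0,0,0,0,0],[0,0,0,0,0,0],[0,0,0,0,0,0],[0,0,0,0,0,0],[0,0,0,0,0,0]]' 0 60
```

```text
time: 20.45
tool_pos: [427.8, -149.8, -2.5]
tcp_rot: [180.0, -0.0, 15.4]
ft_force: [0.4, 0.8, 0.2]
finger_gap: 85.6
time: 21.25
tool_pos: [427.1, -150.0, -2.3]
tcp_rot: [180.0, -0.0, 15.3]
ft_force: [-3.5, 2.0, 10.3]
finger_gap: 28.9
```

```bash
python3 -m jog '[[0,0,-0.03,0,0,0],[0,0,-0.08,0,0,0],[0,0,-0.2,0,0,0],[0,0,-0.36,0,0,0],[0,0,-0.42,0,0,0],[0,0,-0.42,0,0,0]]'; python3 plan.py 435.5 137 75 -4.6
```

```text
time: 21.85
tool_pos: [429.1, -151.1, 105.6]
tcp_rot: [179.8, -0.3, 15.3]
ft_force: [0.8, -0.0, -3.7]
finger_gap: 29.0
21.85 [ 429.1 -151.1  105.6] [179.8  -0.3  15.3] 29.0 [ 0.8 -0.  -3.7]
[ 0.329 -1.105  0.119] [ 0.001 -0.002  0.111] rows 5.795338618944879 2.320994759033404
```

```bash
python3 -m jog '[[0.03,-0.08,0,0,0,0.03],[0.08,-0.25,0,0,0,0.06],[0.13,-0.43,0,0,0,0.09],[0.18,-0.61,0,0,0,0.111],[0.24,-0.78,0,0,0,0.111],[0.29,-0.92,0,0,0,0.111],[0.29,-0.98,0,0,0,0.111],[0.29,-0.98,0,0,0,0.111]]'; python3 plan.py 435.5 137 75 -4.6
```

```text
time: 22.65
tool_pos: [430.2, 107.4, 100.2]
tcp_rot: [180.0, 0.2, -4.5]
ft_force: [-0.4, -0.9, -3.3]
finger_gap: 28.8
22.65 [430.2 107.4 100.2] [180.    0.2  -4.5] 28.8 [-0.4 -0.9 -3.3]
[ 0.012 -0.12   0.101] [0.    0.001 0.001] rows 0.7850773292882219 0.0260165650779175
```

```bash
python3 -m jog '[[0.012,-0.06,0.05,0,0,0],[0.012,-0.118,0.1,0,0,0],[0.012,-0.118,0.1,0,0,0],[0.012,-0.118,0.1,0,0,0]]'
python3 - <<'E'
from h import *
s=r.snapshot("wrist"); cv2.imwrite("pics/w12.png",s["pixels"][:,:,::-1])
E
python3 plan.py 435.5 137 10 -4.6
```

```text
time: 23.05
tool_pos: [436.5, 133.7, 75.9]
tcp_rot: [179.9, 0.1, -4.6]
ft_force: [0.1, 0.3, -3.2]
finger_gap: 28.5
23.1 [437.  133.7  76.5] [ 1.8e+02  1.0e-01 -4.7e+00] 28.7 [ 0.3 -0.  -3.4]
[-0.007 -0.013  0.266] [ 0.  0. -0.] rows 1.3315316398006052 0.010591120754097424
```

View pics/w12.png

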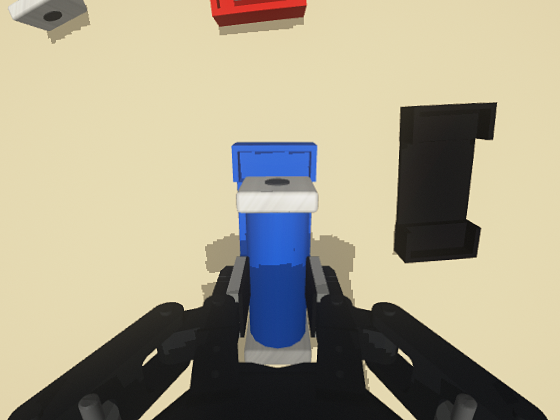

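Run:
```python
from h import *
s=r.snapshot("wrist")
a=cast(s,[[232,144],[317,143]],0).mean(0);a2=cast(s,[[233,152],[317,151]],25).mean(0);b=cast(s,[[237,193],[318,192]],76.5+20.3+18).mean(0); t=np.deg2rad(-4.6);d=np.array([np.cos(t),np.sin(t)])
print(a-60*d,a2-60*d,b-48*d)
```

```text
[434.62579241 135.68247956] [431.41270699 135.42549727] [436.80536261 133.46008458]
```

```bash
python3 -m jog '[[-0.01,-0.01,0.08,0,0,0],[-0.01,-0.01,0.15,0,0,0],[-0.01,-0.01,0.2,0,0,0],[-0.01,-0.01,0.23,0,0,0],[-0.01,-0.01,0.248,0,0,0],[-0.01,-0.01,0.256,0,0,0],[-0.01,-0.01,0.256,0,0,0]]';python3 -m jog '[[0,0,0.004,0,0,0],[0,0,0.008,0,0,0],[0,0,0.008,0,0,0]]'
```

```text
time: 23.85
tool_pos: [435.4, 137.4, 13.1]
tcp_rot: [-180.0, -0.0, -4.6]
ft_force: [-0.0, 0.8, -3.7]
finger_gap: 28.8
time: 24.15
tool_pos: [435.2, 137.4, 10.9]
tcp_rot: [-180.0, -0.0, -4.6]
ft_force: [0.4, 0.4, -3.4]
finger_gap: 28.5
```

```bash
python3 -m jog '[[0,0,0.004,0,0,0],[0,0,0.008,0,0,0],[0,0,0.008,0,0,0]]'
```

```text
time: 24.45
tool_pos: [435.3, 137.4, 9.8]
tcp_rot: [180.0, -0.0, -4.6]
ft_force: [-5.6, -1.5, 7.7]
finger_gap: 28.5
```

```bash
python3 -m jog '[[0,0,0,0,0,0],[0,0,0,0,0,0],[0,0,0,0,0,0],[0,0,0,0,0,0],[0,0,0,0,0,0],[0,0,0,0,0,0]]' 1; python3 -m jog '[[0,0,-0.1,0,0,0],[0,0,-0.3,0,0,0],[0,0,-0.47,0,0,0],[0,0,-0.47,0,0,0],[0,0,-0.47,0,0,0]]'
python3 - <<'E'
from h import *
s=r.snapshot("wrist"); cv2.imwrite("pics/w13.png",s["pixels"][:,:,::-1])
E
python3 plan.py 643.5 289.5 130 15.4
```

```text
time: 25.05
tool_pos: [435.0, 137.4, 8.7]
tcp_rot: [-180.0, 0.0, -4.6]
ft_force: [-0.2, -0.2, -0.2]
finger_gap: 85.4
time: 25.55
tool_pos: [436.2, 137.6, 127.7]
tcp_rot: [-179.9, -0.2, -4.6]
ft_force: [-0.6, 0.4, -0.5]
finger_gap: 85.4
25.6 [435.  137.4 126. ] [-180.    -0.    -4.6] 85.5 [-0.6 -0.1 -0.6]
[ 0.782 -0.674 -0.016] [-0.    -0.    -0.111] rows 5.162963499811129 2.3332419220173177
```

View pics/w13.png

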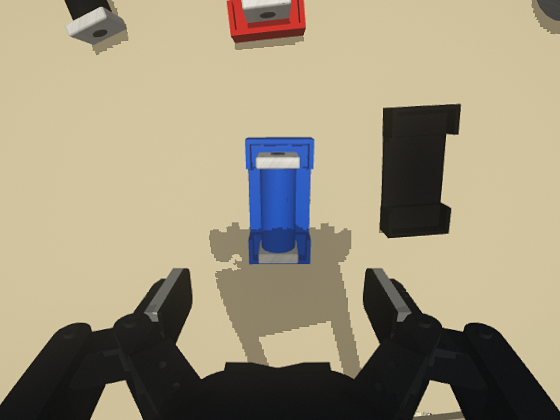

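Blue is home (pixel ~278,205 inside the cradle walls). Now black.

```bash
python3 -m jog '[[0.78,-0.67,0,0,0,-0.111],[0.78,-0.67,0,0,0,-0.111],[0.78,-0.67,0,0,0,-0.111],[0.78,-0.67,0,0,0,-0.111],[0.78,-0.67,0,0,0,-0.111],[0.78,-0.67,0,0,0,-0.111],[0.78,-0.67,0,0,0,-0.111],[0.78,-0.67,0,0,0,-0.111]]'
python3 - <<'E'
from h import *
s=r.snapshot("wrist"); cv2.imwrite("pics/w14.png",s["pixels"][:,:,::-1])
for c,a,k in find(s,800,60000):
    print(c,a,k.reshape(-1,2).mean(0).round(),"z18:",np.round(measure(s,k,18),1),"z30:",np.round(measure(s,k,30)[:2],1))
E
python3 plan.py 643.5 289.5 -5 15.4
```

```text
time: 26.4
tool_pos: [641.5, 287.8, 124.5]
tcp_rot: [180.0, 0.2, 15.3]
ft_force: [-0.4, -0.2, 1.0]
finger_gap: 85.2
red 5873.0 [429. 228.] z18: [644.5 136.6 113.5  73.9   1.1] z30: [647.8 144.3]
black 40815.0 [276. 364.] z18: [454.1 230.8 801.9 252.4 -74.9] z30: [465.9 234.3]
black 2510.0 [279. 203.] z18: [637.6 285.3  79.4  30.4  15.3] z30: [641.3 286.3]
26.45 [641.8 287.6 125.6] [1.80e+02 1.00e-01 1.53e+01] 85.4 [-0.9 -0.4 -0.1]
[ 0.009 -0.005  0.523] [ 0.  0. -0.] rows 2.613451069216027 0.014026419226557875
```

View pics/w14.png

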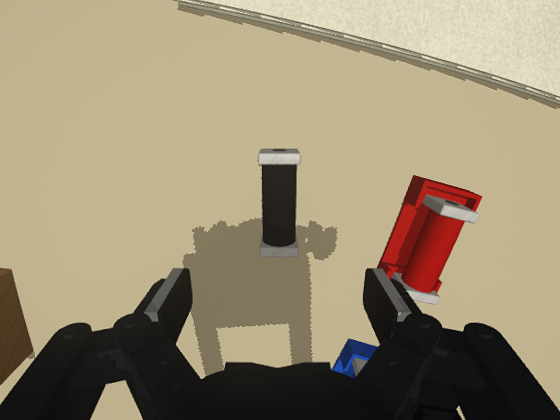

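```bash
python3 -m jog '[[0.003,0.002,0.15,0,0,0],[0.003,0.002,0.32,0,0,0],[0.003,0.002,0.43,0,0,0],[0.003,0.002,0.5,0,0,0],[0.003,0.002,0.525,0,0,0],[0.003,0.002,0.525,0,0,0],[0.003,0.002,0.525,0,0,0]]'; python3 -m jog '[[0,0,0,0,0,0],[0,0,0,0,0,0],[0,0,0,0,0,0],[0,0,0,0,0,0],[0,0,0,0,0,0],[0,0,0,0,0,0],[0,0,0,0,0,0],[0,0,0,0,0,0]]' 0 60
```

```text
time: 27.15
tool_pos: [645.2, 288.7, -2.5]
tcp_rot: [-180.0, -0.2, 15.3]
ft_force: [0.7, 0.6, 0.6]
finger_gap: 85.3
time: 27.95
tool_pos: [644.5, 288.4, -4.0]
tcp_rot: [-180.0, -0.1, 15.3]
ft_force: [-1.7, -0.5, 5.8]
finger_gap: 29.3
```

```bash
python3 -m jog '[[0,0,-0.03,0,0,0],[0,0,-0.08,0,0,0],[0,0,-0.2,0,0,0],[0,0,-0.36,0,0,0],[0,0,-0.45,0,0,0],[0,0,-0.45,0,0,0]]'; python3 plan.py 455 4.5 80 -0.6
```

```text
time: 28.55
tool_pos: [647.0, 289.5, 113.9]
tcp_rot: [-180.0, -0.5, 15.3]
ft_force: [0.2, -0.4, -1.5]
finger_gap: 28.9
28.55 [647.  289.5 113.9] [-180.    -0.5   15.3] 28.9 [ 0.2 -0.4 -1.5]
[-1.043  0.896  0.126] [-0.001 -0.003  0.089] rows 6.905372770490926 1.856885218358653
```

```bash
python3 -m jog '[[-0.08,0.07,0,0,0,0.03],[-0.2,0.17,0,0,0,0.06],[-0.34,0.29,0,0,0,0.089],[-0.48,0.42,0,0,0,0.089],[-0.62,0.54,0,0,0,0.089],[-0.76,0.66,0,0,0,0.089],[-0.87,0.76,0,0,0,0.089],[-0.96,0.83,0.05,0,0,0.089],[-0.99,0.86,0.1,0,0,0.089],[-0.99,0.86,0.1,0,0,0.089]]'; python3 plan.py 455 4.5 78 -0.6
```

```text
time: 29.55
tool_pos: [459.1, 14.8, 79.3]
tcp_rot: [-180.0, 0.3, -0.8]
ft_force: [-0.5, -0.0, -2.7]
finger_gap: 29.5
29.55 [459.1  14.8  79.3] [-180.     0.3   -0.8] 29.5 [-0.5 -0.  -2.7]
[-0.016  0.042  0.005] [-0.     0.002 -0.001] rows 0.22365394597124094 0.04178602230677435
```

```bash
python3 -m jog '[[-0.01,0.038,0,0,0,0],[-0.01,0.038,0,0,0,0],[-0.01,0.038,0,0,0,0],[-0.01,0.038,0,0,0,0]]'
python3 - <<'E'
from h import *
s=r.snapshot("wrist"); cv2.imwrite("pics/w15.png",s["pixels"][:,:,::-1])
E
python3 plan.py 455 4.5 8 -0.6
```

```text
time: 29.95
tool_pos: [460.0, 6.5, 82.9]
tcp_rot: [-180.0, -0.0, -0.6]
ft_force: [0.1, 0.7, -2.0]
finger_gap: 29.2
30.0 [459.9   6.5  82.8] [-180.    -0.    -0.6] 28.7 [ 0.2 -0.4 -3.5]
[-0.02   0.008  0.299] [-0. -0. -0.] rows 1.5005311961052414 0.006543163216719374
```

View pics/w15.png

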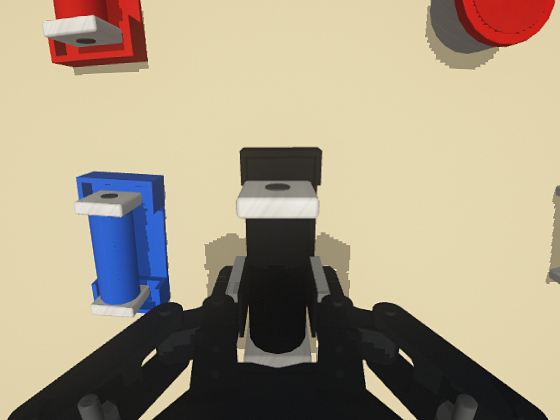

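Run:
```python
from h import *
s=r.snapshot("wrist")
a=cast(s,[[240,149],[322,148]],0).mean(0);a2=cast(s,[[240,157],[322,156]],25).mean(0);b=cast(s,[[237,198],[319,197]],82.8+22+18).mean(0); t=np.deg2rad(-.6);d=np.array([np.cos(t),np.sin(t)])
print(a-60*d,a2-60*d,b-48*d)
```

```text
[452.81809898   3.26509597] [449.79404328   3.60858689] [457.84464902   6.03006455]
```

```bash
python3 -m jog '[[-0.018,0.011,0.06,0,0,0],[-0.018,0.011,0.14,0,0,0],[-0.018,0.011,0.21,0,0,0],[-0.018,0.011,0.25,0,0,0],[-0.018,0.011,0.275,0,0,0],[-0.018,0.011,0.287,0,0,0],[-0.018,0.011,0.287,0,0,0]]';python3 -m jog '[[0,0,0.004,0,0,0],[0,0,0.008,0,0,0],[0,0,0.008,0,0,0]]'
```

```text
time: 30.75
tool_pos: [455.1, 3.3, 10.9]
tcp_rot: [-180.0, -0.0, -0.7]
ft_force: [0.2, 0.5, -2.8]
finger_gap: 29.2
time: 31.05
tool_pos: [455.1, 3.2, 9.0]
tcp_rot: [180.0, -0.0, -0.7]
ft_force: [0.3, 0.4, -3.0]
finger_gap: 29.0
```

```bash
python3 -m jog '[[0,0,0.004,0,0,0],[0,0,0.008,0,0,0],[0,0,0.008,0,0,0]]'
```

```text
time: 31.35
tool_pos: [455.2, 3.3, 7.9]
tcp_rot: [180.0, -0.0, -0.7]
ft_force: [-5.6, 0.9, 9.7]
finger_gap: 29.0
```

```bash
python3 -m jog '[[0,0,0,0,0,0],[0,0,0,0,0,0],[0,0,0,0,0,0],[0,0,0,0,0,0],[0,0,0,0,0,0],[0,0,0,0,0,0]]' 1; python3 -m jog '[[0,0,-0.1,0,0,0],[0,0,-0.3,0,0,0],[0,0,-0.47,0,0,0],[0,0,-0.47,0,0,0],[0,0,-0.47,0,0,0]]'
python3 - <<'E'
from h import *
s=r.snapshot("wrist"); cv2.imwrite("pics/w16.png",s["pixels"][:,:,::-1])
s=r.snapshot("scene"); cv2.imwrite("pics/s16.png",s["pixels"][:,:,::-1])
E
python3 -m jog '[[-0.2,-1,-0.4,0,0,0],[-0.2,-1,-0.4,0,0,0],[-0.2,-1,-0.4,0,0,0],[-0.2,-1,-0.4,0,0,0],[-0.2,-1,-0.4,0,0,0],[-0.2,-1,-0.4,0,0,0]]'
python3 - <<'E'
from h import *
s=r.snapshot("scene"); cv2.imwrite("pics/s17.png",s["pixels"][:,:,::-1])
s=r.snapshot("top"); cv2.imwrite("pics/t17.png",cv2.resize(s["pixels"][130:320,150:430,::-1],None,fx=2.8,fy=2.8))
E
```

```text
time: 31.95
tool_pos: [454.8, 3.3, 6.7]
tcp_rot: [-180.0, 0.0, -0.7]
ft_force: [0.9, 0.5, -0.3]
finger_gap: 85.3
time: 32.45
tool_pos: [456.1, 3.1, 125.7]
tcp_rot: [180.0, -0.2, -0.7]
ft_force: [0.5, 0.4, -0.4]
finger_gap: 85.7
time: 33.15
tool_pos: [406.4, 257.0, 224.1]
tcp_rot: [-180.0, 0.1, -0.5]
ft_force: [0.6, -0.8, 1.2]
finger_gap: 85.2
```

View pics/w16.png

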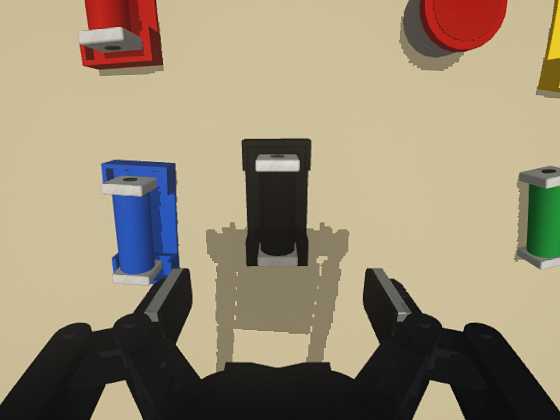

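View pics/s16.png

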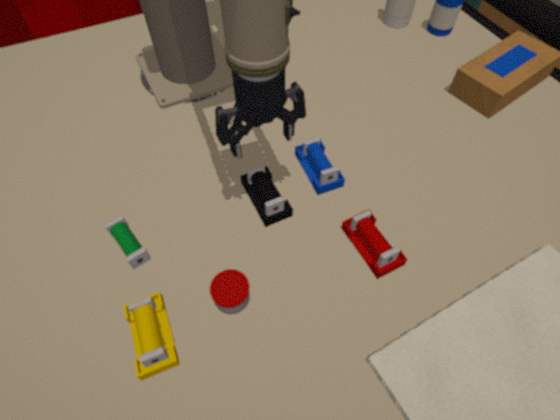

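View pics/t17.png

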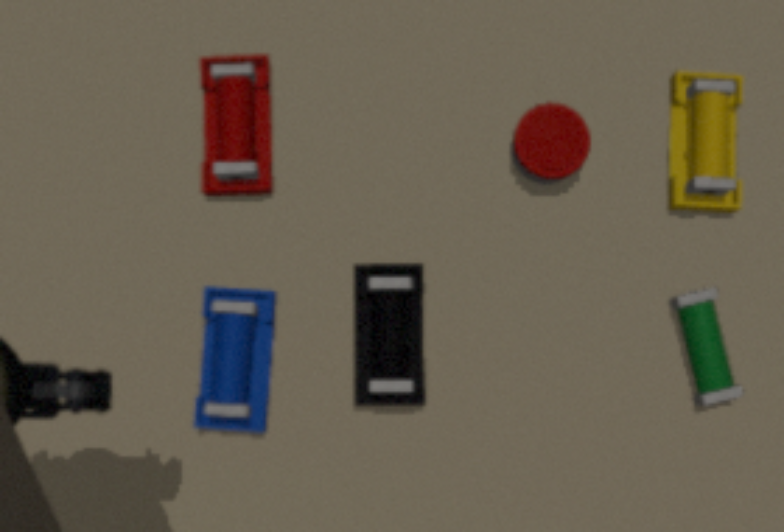

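Run:
```python
from h import *
s=r.snapshot("top")
h=cv2.cvtColor(s["pixels"],cv2.COLOR_RGB2HSV); m=((h[...,1]<45)&(h[...,2]>105)).astype(np.uint8)
n,l,st,c=cv2.connectedComponentsWithStats(m)
for i in range(1,n):
    if 20<st[i,4]<200 and 130<c[i][1]<300 and 200<c[i][0]<430: print(c[i].round(),st[i,4],cast(s,c[i],46).round(1))
for col,a,k in find(s,150,2500):
    u=k.reshape(-1,2).mean(0)
    if 130<u[1]<300 and 210<u[0]<430: print(col,a,u.round(),np.round(measure(s,k,16),1))
```

```text
[232. 154.] 37 [[682.2 138.1]]
[405. 160.] 37 [[ 662.6 -280.3]]
[233. 189.] 46 [[596.2 135.7]]
[405. 195.] 46 [[ 577.  -274.1]]
[289. 230.] 54 [[495.9   5.1]]
[400. 235.] 51 [[ 480.7 -257.1]]
[232. 239.] 44 [[477.8 137.1]]
[289. 267.] 54 [[409.8   5.7]]
[408. 271.] 47 [[ 396.7 -274.3]]
[230. 276.] 42 [[391.7 143. ]]
yellow 988.0 [402. 184.] [ 618.9 -276.2  123.8   63.3   -3.4]
red 534.0 [347. 180.] [ 620.6 -140.3   65.3   64.2   -1.8]
red 1106.0 [234. 174.] [6.391e+02 1.366e+02 1.233e+02 5.930e+01 4.000e-01]
green 300.5 [402. 254.] [ 438.  -267.2   72.5   28.2   12.2]
blue 1108.0 [234. 258.] [435.  138.  118.4  59.   -4.5]
black 1126.5 [289. 249.] [453.2   4.9 117.5  57.2  -0.8]
```

```bash
python3 -c "
from bench import r
print(r.sense()['time'],r.sense()['ft_force'],r.hand_in())"
```

```text
the job is handed in; nothing more can be done
33.3 [-0.17207819  0.28292496 -0.71540585] None
```

All four rollers are in their own cradles. I placed them in the order yellow, red, blue, black, lowering each until the wrist force showed contact and letting go before the next. The job was handed in at about 33 s; no verdict was reported.

- **Placing:** in the last top view, each roller's middle, taken from its two end blocks, was about 1–3 mm from its cradle's centre. The wrist, scene and top pictures show them level inside the pockets. I did not measure the roller heights directly.
- **Left alone:** the green roller and the ink tin measured within about 0.5 mm of where they started.
- **What went wrong:** I first gripped the red roller too high, and the fingers slipped off it as I lifted. It stayed where it was on the table, so I gripped it again about 12 mm lower and it held. The yellow roller had also been gripped a little high (finger gap about 22 mm), but it held. For red, blue and black the gap read 28–30 mm, a little under the 32 mm shell.

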